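# Line up the orifice fittings by height

### The job

Take the four bronze orifice fittings out of the drawer and stand them upright, nozzle up, on the four black marks of the rail, one centred on each mark, in order of height: the shortest on the mark next to the brass knob, the tallest at the other end. Leave the chrome second-stage body where it lies.

Things in the scene. Friction and masses are not known exactly. Their poses are not given: they have to be found in the camera images.
- squat_c (a point): Centre, half-way up, of the shortest of four loose bronze orifice fittings: 36 mm tall in all, a plain round barrel 34 mm in diameter for the lower 29 mm, then a narrower round nozzle with a dark bore in its top. It stands upright, nozzle up, on the floor of the open drawer (floor 12 mm above the bench); its foot is 18 mm below this point, z is its axis. At most 0.4 kg.
- slim_c (a point): Centre, half-way up, of the second shortest and thinnest of four loose bronze orifice fittings: 50 mm tall in all, a plain round barrel 26 mm in diameter for the lower 37 mm, then a narrower round nozzle with a dark bore in its top. It stands upright, nozzle up, on the floor of the open drawer (floor 12 mm above the bench); its foot is 25 mm below this point, z is its axis. At most 0.4 kg.
- stout_c (a point): Centre, half-way up, of the second tallest and thickest of four loose bronze orifice fittings: 64 mm tall in all, a plain round barrel 38 mm in diameter for the lower 46 mm, then a narrower round nozzle with a dark bore in its top. It stands upright, nozzle up, on the floor of the open drawer (floor 12 mm above the bench); its foot is 32 mm below this point, z is its axis. At most 0.4 kg.
- tall_c (a point): Centre, half-way up, of the tallest of four loose bronze orifice fittings: 78 mm tall in all, a plain round barrel 30 mm in diameter for the lower 56 mm, then a narrower round nozzle with a dark bore in its top. It stands upright, nozzle up, on the floor of the open drawer (floor 12 mm above the bench); its foot is 39 mm below this point, z is its axis. At most 0.4 kg.
- mark_a_top (a point): Centre of the top of one of four round black rubber marks, 44 mm in diameter, in one straight row 80 mm apart on a flat fixed aluminium rail 380 x 54 mm; the top of the mark lies 10 mm above the bench, 2 mm above the rail. Which of the four marks bears this name changes from start to start: go by position. x runs along the rail, either way.
- mark_b_top (a point): Centre of the top of one of four round black rubber marks, 44 mm in diameter, in one straight row 80 mm apart on a flat fixed aluminium rail 380 x 54 mm; the top of the mark lies 10 mm above the bench, 2 mm above the rail. Which of the four marks bears this name changes from start to start: go by position. x runs along the rail, either way.
- mark_c_top (a point): Centre of the top of one of four round black rubber marks, 44 mm in diameter, in one straight row 80 mm apart on a flat fixed aluminium rail 380 x 54 mm; the top of the mark lies 10 mm above the bench, 2 mm above the rail. Which of the four marks bears this name changes from start to start: go by position. x runs along the rail, either way.
- mark_d_top (a point): Centre of the top of one of four round black rubber marks, 44 mm in diameter, in one straight row 80 mm apart on a flat fixed aluminium rail 380 x 54 mm; the top of the mark lies 10 mm above the bench, 2 mm above the rail. Which of the four marks bears this name changes from start to start: go by position. x runs along the rail, either way.
- stop_c (a point): Centre of the small fixed round brass knob, 22 mm in diameter and 14 mm high, on one end of the rail, in line with the marks and 55 mm from the centre of the nearest one. It may be at either end; the other end has a low dark steel crossbar. The row starts at this knob.
- second_stage_c (a point): Centre of the loose chrome second-stage body, round, 62 mm across, 30 mm high, side spout 41 mm out, lying in the drawer. The drawer is a fixed tray, inside 220 mm (from the robot) x 350 mm, square to the world axes within 0.1 rad; rims 38 to 48 mm above the bench, chest behind it 70 mm high. Fittings stand 50 mm or more (centres) from its walls, 70 mm or more from each other and from this point.
Things that resemble listed ones, but are neither listed nor needed, are in the scene too. Leave any red look-alike of the part that bears tall_c alone.

How it is judged:
By the outcome, as a careful person would: the job done as asked, in the order asked, and still so for the second after the job is handed in, with the robot touching nothing.
It also fails if it takes over 118 s, if anything falls off the work surface, if the arm or the gripper's body presses on something with over 40 N, if the wrist force passes 120 N, or if a joint passes its speed limit or range.

### The arm

A 7-joint arm with a two-finger parallel gripper is mounted at the origin on the work surface. World frame = base frame: x ahead of the robot, y to its left, z up, the work surface at z = 0. Lengths are in m, angles in rad, forces in N, time in s.
With the tool pointing down it reaches from about 0.35 to 0.9 m from the base axis. Payload 19.9 kg.
Tool frame: the origin (TCP) lies midway between the tips of the shut fingers; the grasp point (between the pads) lies 19 mm behind it; z points along the fingers, y is the direction in which the jaws open and shut (so a half turn about z gives the same grasp; the last joint's range is limited). The gripper opens to 85 mm and grips with 20 to 120 N. Pads are 22 mm wide; open, the fingers measure 114 mm over their backs; the gripper's body (76 mm by 85 mm) begins 54 mm behind the grasp point. The pads swing forward as they close: fully open they stand 13 mm farther back than shut.
Start: joints at [1.115, 0.417, -0.01, 1.614, 0.005, 1.111, -0.053], TCP at [0.252, -0.572, 0.231] pointing down, gripper open.
Joint ranges: [-2.81, 2.81], [-0.39, 2.02], [-1.27, 1.25], [0.06, 2.57], [-1.19, 4.33], [0.19, 2], [-2.82, 2.82]. Speed limits (rad/s): [1.89, 1.89, 2.39, 2.39, 3.01, 3.01, 3.01].

### API

Orientations are given as a rotation vector (axis times angle).
In Python, from cell import arm, optics, job gives the robot as it stands.
- The arm moves only by the shell command python3 -m handwheel 'ROWS' [FORCE]. ROWS is JSON, a list of rows, each an object with "linear": the shift along the tool's x, y, z scaled (see below), a list of three; "rot": the turn, a rotation vector about the tool's x, y, z scaled (see below), a list of three; "hand": the gripper's target within -1 to 1 (fully open at 1, half-way at 0, shut at -1). A call has 1 to 5 rows; each row is the pose to reach, as a shift and turn from the pose commanded when the call began, along the tool's axes at that moment, turning the shorter way round; what a row does not reach only later rows make up. The controller multiplies each number of a shift by 10 cm and each number of a turn by pi rad. A row lasts 1/8 s, in which the tool goes at most 62.5 mm and 10.7 degrees, less where a joint would pass 70% of its speed; a pose out of reach is approached as far as the arm can. A call with a number of a shift or a turn outside -1 to 1 is refused whole. A call with a gripper value outside its range is refused whole. The fingers move at their own pace and stop on an object; FORCE is the grip in N (left out, the last holds). Time passes only in rows, so rows that repeat a pose let the fingers close. It gives the time, the measured TCP pose, the force and the opening at its end, in the units of the state.
- arm.get_obs(): the state, without advancing time (a new reading comes with each control period).
- optics.camera(name): name is "scene" or "top" or "wrist"; returns (picture, depth): 480x640x3 uint8, red, green, blue; 480x640 float32, m along the optical axis (not along the pixel's ray), 0 where there is no reading.
- optics.camera_params(name): a dict with "mtx" (3x3 intrinsics, pixels), "k1" (the pictures are not rectified: a ray, as slopes to the right and down, at radius r is drawn at 1 + k1 r^2 times it, then the intrinsics apply), "xyz" and "attitude" of the camera in the world. Camera axes: x right, y down, z forward; pixel columns grow to the right and rows downward; lengths in m; the calibration is good to about 2 mm. A picture is of the moment at which its call begins: read the wrist's pose just before it. camera_params takes no time and is no camera call; for the wrist camera it gives the pose at the moment of the call.
- job.close_job(): hands the job in, once; it reports no verdict.
The state is a dict: "clock": time; "joint_positions": joint angles; "joint_velocities": joint speeds; "effort": joint torques, N m; "tcp_pos": TCP position; "eef_rot": TCP orientation; "wrist_force": force on the tool from outside, world axes, zero at the start; "wrist_torque": the same for the moment, N m; "opening": finger opening in m.
Only numpy, scipy, OpenCV 4.12 (cv2) and the standard library are available. Lean on these libraries where they do the work, as an engineer would, in place of code of your own. Each camera call takes 0.05 s, during which the arm holds its last target.

## Working session

There is one attempt and no reset: what is moved stays moved. The work goes in short steps, Python scripts to look and compute and a shell command to move; the robot and the scene stay as the last step left them, time stands still between calls to the robot, and variables do not carry over. Pictures are saved under pics/ and viewed, and the job is handed in when it is done.

```bash
ls; mkdir -p pics; python3 - <<'E'
from cell import arm, optics, job
import cv2
o=arm.get_obs(); print(o)
for n in ("scene","top","wrist"):
    p,d=optics.camera(n); cv2.imwrite(f"pics/{n}0.png",p[:,:,::-1]); 
    import numpy as np; np.savez(f"pics/{n}0.npz",p=p,d=d)
    print(n,optics.camera_params(n))
E
```

```text
pics
{'clock': 0.0, 'joint_positions': array([ 1.1145057 ,  0.41800891, -0.01029691,  1.61418164,  0.00468288,
        1.11071478, -0.05298921]), 'joint_velocities': array([ 0.00017529, -0.00059935, -0.00142279,  0.00063719,  0.00175045,
        0.00124688,  0.00171546]), 'effort': array([-8.46258281e-04, -8.64453006e+01,  6.78443033e-01, -4.34893441e+01,
        1.90916494e-02,  7.51544401e-03,  2.21582189e-05]), 'tcp_pos': array([ 0.25171985, -0.5716757 ,  0.23063536]), 'eef_rot': array([-3.07305299e+00, -6.46644112e-01,  5.41231414e-04]), 'wrist_force': array([0.87473016, 0.33978881, 1.0468407 ]), 'wrist_torque': array([-0.01083268,  0.00935639, -0.01405934]), 'opening': 0.08556284337199596}
scene {'mtx': array([[473.11193353,   0.        , 317.83215513],
       [  0.        , 473.11193353, 233.50054108],
       [  0.        ,   0.        ,   1.        ]]), 'k1': 0.024334781765327152, 'xyz': array([ 0.98114493, -0.11592429,  0.66795978]), 'attitude': array([-2.1069834 , -1.43343157,  0.48834143])}
top {'mtx': array([[570.52733673,   0.        , 312.0090941 ],
       [  0.        , 570.52733673, 236.80988478],
       [  0.        ,   0.        ,   1.        ]]), 'k1': 0.0015148229621035757, 'xyz': array([0.3388499 , 0.05997853, 1.23426532]), 'attitude': array([-2.10637885,  2.15239773, -0.14573187])}
wrist {'mtx': array([[424.40238944,   0.        , 322.51425713],
       [  0.        , 424.40238944, 235.32366559],
       [  0.        ,   0.        ,   1.        ]]), 'k1': -0.03970905052272655, 'xyz': array([ 0.31325752, -0.54559947,  0.37437098]), 'attitude': array([ 2.43774464, -1.58955618, -0.2154684 ])}
```

View pics/top0.png

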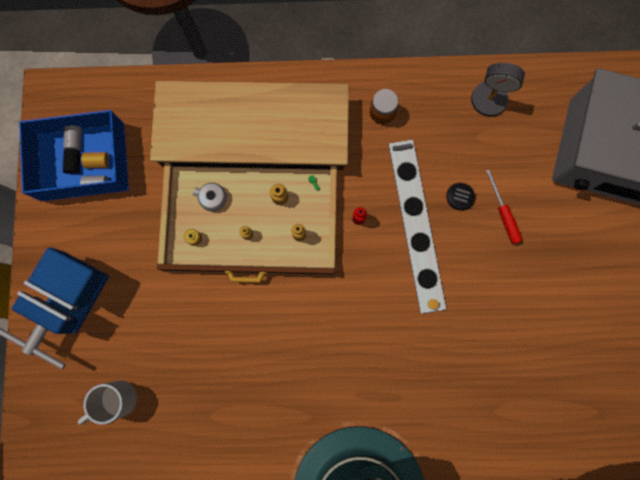

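View pics/scene0.png

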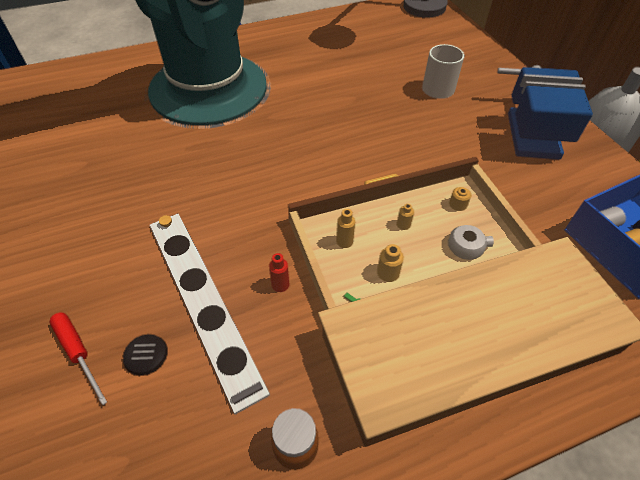

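View pics/wrist0.png

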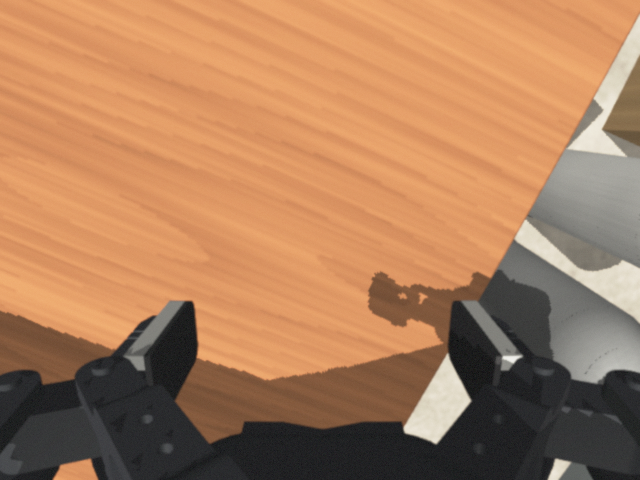

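```bash
cat > h.py <<'E'
import numpy as np, cv2
from scipy.spatial.transform import Rotation as R
def rays(par,uv):
    M=par["mtx"];k=np.array([par["k1"],0,0,0,0.])
    n=cv2.undistortPoints(np.asarray(uv,float).reshape(-1,1,2),M,k).reshape(-1,2)
    d=np.c_[n,np.ones(len(n))]
    return d@R.from_rotvec(par["attitude"]).as_matrix().T   # scale: depth
def plane(par,uv,z):
    d=rays(par,uv); t=(z-par["xyz"][2])/d[:,2]
    return par["xyz"]+d*t[:,None]
def cloud(par,depth):
    v,u=np.mgrid[0:480,0:640]
    d=rays(par,np.c_[u.ravel(),v.ravel()])
    P=(par["xyz"]+d*depth.ravel()[:,None]).reshape(480,640,3)
    P[depth<=0]=np.nan
    return P
E
python3 - <<'E'
from h import *
from cell import optics
for n in("top","scene"):
    par=optics.camera_params(n)
    f=np.load(f"pics/{n}0.npz"); p,d=f["p"],f["d"]; P=cloud(par,d)
    # marks: dark blobs on the rail
    hsv=cv2.cvtColor(p,cv2.COLOR_RGB2HSV)
    dark=((hsv[...,2]<60)&(abs(P[...,2]-.01)<.012)).astype(np.uint8)
    c,l,s,ce=cv2.connectedComponentsWithStats(dark)
    print(n,"marks")
    for i in range(1,c):
        if s[i,4]>100 and s[i,4]<1500:
            X=plane(par,[ce[i]],.010)[0]; print(ce[i].round(1),s[i],X.round(4))
    or_=((hsv[...,0]>8)&(hsv[...,0]<35)&(hsv[...,1]>110)&(hsv[...,2]>60)&(P[...,2]>.015)&(P[...,2]<.12)).astype(np.uint8)
    c,l,s,ce=cv2.connectedComponentsWithStats(or_)
    print("bronze")
    for i in range(1,c):
        if s[i,4]>30 and s[i,4]<2500:
            Q=P[l==i]; zt=np.nanpercentile(Q[:,2],97); T=Q[Q[:,2]>zt-.004]
            print(ce[i].round(1),s[i,:],"ztop",zt.round(4),"topmean",np.nanmean(T,0).round(4),len(T))
    m=(P[...,2]>.02)
p=np.load("pics/top0.npz")["p"]
c=cv2.resize(p[160:280,150:310],None,fx=5,fy=5,interpolation=cv2.INTER_CUBIC)
cv2.imwrite("pics/crop1.png",c[:,:,::-1])
c=cv2.resize(p[130:320,340:460],None,fx=3,fy=3,interpolation=cv2.INTER_CUBIC)
cv2.imwrite("pics/crop2.png",c[:,:,::-1])
E
```

```text
top marks
[501.1 104.9] [472  93  61  24 336] [ 0.8228 -0.345   0.01  ]
[104.3 174.8] [ 38 119  99  82 618] [0.6848 0.5444 0.01  ]
[ 81.3 147.7] [ 63 122  46  52 285] [0.7489 0.599  0.01  ]
[ 39.6 153.3] [ 33 128  31  61 273] [0.7384 0.693  0.01  ]
[406.6 171.1] [398 163  18  17 240] [ 0.6757 -0.1274  0.01  ]
[460.2 196.7] [447 183  28  27 514] [ 0.615  -0.2415  0.01  ]
[413.1 206. ] [405 198  17  17 244] [ 0.5968 -0.1381  0.01  ]
[420.  241.8] [412 233  17  18 249] [ 0.5175 -0.1492  0.01  ]
[ 87.6 305.5] [ 63 270  47  67 504] [0.3955 0.5698 0.01  ]
[427.1 278.4] [418 270  19  18 264] [ 0.438  -0.1602  0.01  ]
[301.4 273.9] [268 272  69   4 109] [0.4537 0.1085 0.01  ]
[402.4 464.6] [345 433  81  47 709] [ 0.06   -0.0906  0.01  ]
[613.4 472.4] [580 463  60  17 330] [ 0.0391 -0.5138  0.01  ]
bronze
[377.1 112.6] [370 102  20  17  91] ztop 0.0494 topmean [ 0.7977 -0.0677  0.0474] 21
[ 93.3 159.5] [ 81 153  25  15 333] ztop 0.033 topmean [0.7189 0.5667 0.031 ] 89
[279.5 193.8] [269 183  25  23 338] ztop 0.0788 topmean [0.6244 0.1514 0.0772] 75
[299.2 232. ] [292 223  18  20 222] ztop 0.0
[... 748 characters left out ...]
60.8] [217 348  30  27 619] [ 0.6772 -0.1278  0.01  ]
[486.2 399.5] [357 350 266  96 639] [0.8601 0.1847 0.01  ]
bronze
[460.1 198.4] [450 187  22  24 388] ztop 0.0492 topmean [0.5395 0.3399 0.0476] 76
[404.6 216.6] [396 203  18  26 331] ztop 0.0629 topmean [0.5445 0.2223 0.0621] 42
[345.  228.8] [336 209  19  39 581] ztop 0.0907 topmean [0.5407 0.1098 0.0898] 72
[165.  220.4] [159 215  13  12 110] ztop 0.0231 topmean [ 0.3852 -0.168   0.0211] 88
[634.5 234.6] [626 228  14  17 132] ztop 0.0324 topmean [0.7187 0.5674 0.0308] 83
[389.5 263.2] [377 244  27  38 722] ztop 0.0774 topmean [0.6257 0.1507 0.0763] 130
[296.8 454.8] [271 429  47  39 501] ztop 0.048 topmean [ 0.8361 -0.0859  0.0462] 142
```

View pics/crop1.png

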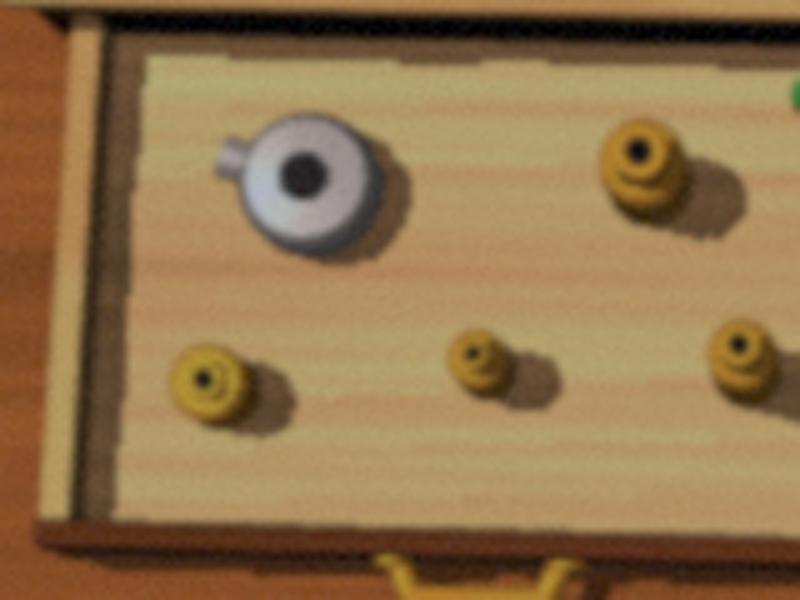

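View pics/crop2.png

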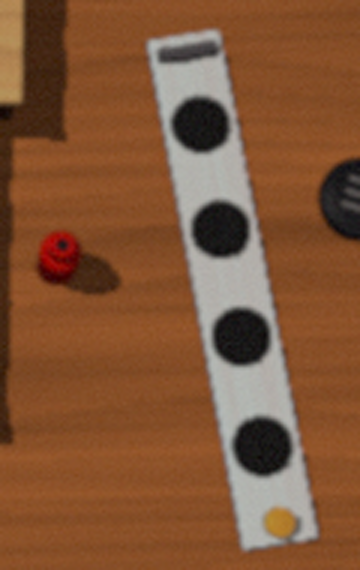

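```bash
python3 - <<'E'
from h import *
from cell import optics
pt={"top":{"squat":(191,236),"slim":(244.5,231),"stout":(277.7,190),"tall":(297.5,229)},
"scene":{"squat":(460,193),"slim":(404.5,206),"stout":(390,247.5),"tall":(346,211.5)}}
zt={"squat":.048,"slim":.062,"stout":.076,"tall":.090}
for n in pt:
    par=optics.camera_params(n); f=np.load(f"pics/{n}0.npz"); g=cv2.cvtColor(f["p"],cv2.COLOR_RGB2GRAY).astype(float)
    for k,(u,v) in pt[n].items():
        v0,u0=int(v)-4,int(u)-4
        w=g[v0:v0+9,u0:u0+9]; print(n,k) ; 
        m=(w<w.min()+25).astype(np.uint8); c,l,s,ce=cv2.connectedComponentsWithStats(m)
        yy,xx=np.unravel_index(w.argmin(),w.shape); i=l[yy,xx]
        wt=(l==i)*(w.min()+35-w); V,U=np.mgrid[0:9,0:9]
        uc=(U*wt).sum()/wt.sum()+u0; vc=(V*wt).sum()/wt.sum()+v0
        print(round(uc,2),round(vc,2),s[i,4],plane(par,[(uc,vc)],zt[k])[0].round(4))
E
```

```text
top squat
190.38 235.47 4 [0.5368 0.3407 0.048 ]
top slim
244.25 230.25 3 [0.5428 0.2244 0.062 ]
top stout
277.17 189.79 8 [0.6244 0.1534 0.076 ]
top tall
297.4 228.45 4 [0.5391 0.1119 0.09  ]
scene squat
462.21 190.34 8 [0.5359 0.3408 0.048 ]
scene slim
407.49 205.49 4 [0.5422 0.2249 0.062 ]
scene stout
392.26 248.94 22 [0.623  0.1524 0.076 ]
scene tall
342.49 207.0 2 [0.5268 0.1095 0.09  ]
```

```bash
cat >> h.py <<'E'
def go(x,y,z):
    from cell import arm
    o=arm.get_obs(); M=R.from_rotvec(o["eef_rot"]).as_matrix()
    print("t",round(o["clock"],2),"tcp",o["tcp_pos"].round(4),"open",round(o["opening"],4),"F",o["wrist_force"].round(1),"zaxis",M[:,2].round(3),"xang",np.arctan2(M[1,0],M[0,0]).round(4),"j",o["joint_positions"].round(2))
    print("need linear units",((np.array([x,y,z])-o["tcp_pos"])@M/.1).round(3))
E
python3 -m handwheel '[{"linear":[0,0,0],"rot":[0,0,0.044],"hand":0.3},{"linear":[0,0,0],"rot":[0,0,0.0881],"hand":0.3},{"linear":[0,0,0],"rot":[0,0,0.0881],"hand":0.3}]' 40
python3 -c "
from h import *
go(.538,.340,.2)"
```

```text
clock: 0.52
tcp_pos: [0.2519, -0.5718, 0.231]
eef_rot: [-3.134, -0.218, 0.001]
wrist_force: [-1.0, 0.4, -0.3]
opening: 0.0552
t 0.53 tcp [ 0.2519 -0.5718  0.231 ] open 0.0552 F [-1.   0.4 -0.3] zaxis [-0.  0. -1.] xang 0.1389 j [ 1.07  0.42  0.04  1.62 -0.02  1.11 -0.31]
need linear units [ 4.096 -8.634  0.313]
```

```bash

for i in 1 2 3 4; do python3 -m handwheel '[{"linear":[0.25,-0.5,0],"rot":[0,0,0],"hand":0.3},{"linear":[0.5,-1,0],"rot":[0,0,0],"hand":0.3},{"linear":[0.5,-1,0],"rot":[0,0,0],"hand":0.3}]' | head -2; done
python3 -c "
from h import *
go(.538,.340,.2)"
```

```text
clock: 0.9
tcp_pos: [0.2895, -0.4628, 0.2316]
clock: 1.27
tcp_pos: [0.3247, -0.3576, 0.2316]
clock: 1.65
tcp_pos: [0.3603, -0.2522, 0.2316]
clock: 2.02
tcp_pos: [0.3961, -0.1466, 0.2315]
t 2.02 tcp [ 0.3961 -0.1466  0.2315] open 0.0557 F [ 0.3 -0.7  0.7] zaxis [ 0.001  0.    -1.   ] xang 0.1439 j [ 0.54  0.06 -0.27  2.08  0.02  1.01 -1.16]
need linear units [ 2.102 -4.612  0.317]
```

```bash

for i in 1 2 3 4; do python3 -m handwheel '[{"linear":[0.25,-0.5,0],"rot":[0,0,0],"hand":0.3},{"linear":[0.5,-1,0],"rot":[0,0,0],"hand":0.3},{"linear":[0.5,-1,0],"rot":[0,0,0],"hand":0.3}]' | head -2; done
python3 -c "
from h import *
go(.538,.340,.16)"
```

```text
clock: 2.4
tcp_pos: [0.4319, -0.0408, 0.2314]
clock: 2.78
tcp_pos: [0.4676, 0.065, 0.2312]
clock: 3.15
tcp_pos: [0.5033, 0.1708, 0.2308]
clock: 3.52
tcp_pos: [0.5389, 0.2763, 0.2304]
t 3.52 tcp [0.5389 0.2763 0.2304] open 0.0556 F [-0.8 -1.  -0.4] zaxis [-0.001  0.001 -1.   ] xang 0.1405 j [-0.11  0.44 -0.55  1.65  0.25  1.13 -2.15]
need linear units [ 0.081 -0.631  0.704]
```

```bash

python3 -m handwheel '[{"linear":[0.08,-0.63,0.3],"rot":[0,0,0],"hand":0.3},{"linear":[0.08,-0.63,0.6],"rot":[0,0,0],"hand":0.3},{"linear":[0.08,-0.63,0.6],"rot":[0,0,0],"hand":0.3},{"linear":[0.08,-0.63,0.6],"rot":[0,0,0],"hand":0.3}]' 
python3 - <<'E'
from h import *
from cell import optics
go(.538,.34,.015)
par=optics.camera_params("wrist"); p,d=optics.camera("wrist"); cv2.imwrite("pics/w1.png",p[:,:,::-1]); np.savez("pics/w1.npz",p=p,d=d,**par)
P=cloud(par,d)
E
```

```text
clock: 4.03
tcp_pos: [0.5387, 0.3368, 0.1724]
eef_rot: [3.134, 0.213, 0.002]
wrist_force: [1.3, 0.5, -0.5]
opening: 0.0558
t 4.03 tcp [0.5387 0.3368 0.1724] open 0.0558 F [ 1.3  0.5 -0.5] zaxis [ 0.001 -0.    -1.   ] xang 0.1359 j [-0.22  0.55 -0.53  1.63  0.31  1.05 -2.28]
need linear units [-0.004 -0.033  1.574]
```

View pics/w1.png

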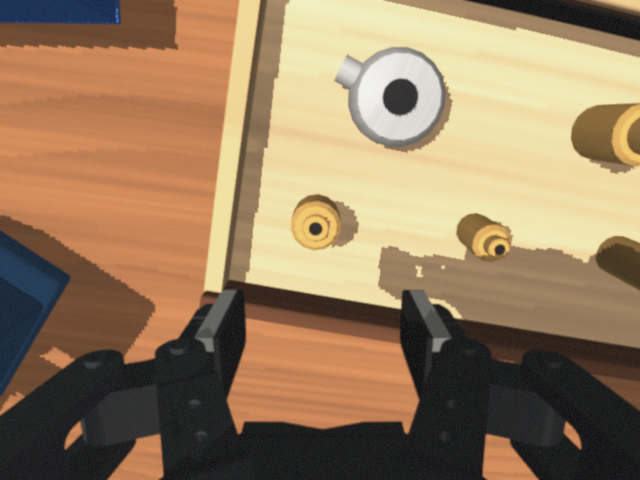

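```bash
cat >> h.py <<'E'
def bore(f,u,v,z,r=7,thr=60):
    g=cv2.cvtColor(f["p"],cv2.COLOR_RGB2GRAY).astype(float); u0,v0=u-r,v-r
    w=g[v0:v0+2*r+1,u0:u0+2*r+1]; m=(w<thr).astype(np.uint8); c,l,s,ce=cv2.connectedComponentsWithStats(m)
    i=1+s[1:,4].argmax(); uv=ce[i]+[u0,v0]
    par={k:f[k] for k in("mtx","k1","xyz","attitude")}; par["k1"]=float(par["k1"])
    P=plane(par,[uv],z)[0]; print("bore",uv.round(1),"area",s[i,4],P.round(4)); return P
E
python3 - <<'E'
from h import *
f=np.load("pics/w1.npz")
bore(f,316,228,.048); bore(f,499,249,.062)
par={k:f[k] for k in("mtx","k1","xyz","attitude")}; par["k1"]=float(par["k1"])
P=cloud(par,f["d"])
for u,v in((330,228),(316,214),(301,228),(200,480-1)): print(P[min(v,479),u].round(4))
E
```

```text
bore [315.1 228.4] area 88 [0.5364 0.3407 0.048 ]
bore [499.3 249.5] area 51 [0.5422 0.224  0.062 ]
[0.5371 0.3309 0.0444]
[0.5453 0.3413 0.0446]
[0.5348 0.3498 0.0455]
[0.5555 0.3555 0.2693]
```

```bash

python3 -m handwheel '[{"linear":[-0.012,-0.034,0.4],"rot":[0,0,0],"hand":0.3},{"linear":[-0.012,-0.034,0.8],"rot":[0,0,0],"hand":0.3},{"linear":[-0.012,-0.034,0.8],"rot":[0,0,0],"hand":0.3},{"linear":[-0.012,-0.034,0.8],"rot":[0,0,0],"hand":0.3}]' 
python3 -c "
from h import *
go(.537,.340,.016)"
```

```text
clock: 4.58
tcp_pos: [0.5367, 0.3423, 0.0936]
eef_rot: [-3.133, -0.215, -0.003]
wrist_force: [0.7, -0.1, 0.1]
opening: 0.0552
t 4.58 tcp [0.5367 0.3423 0.0936] open 0.0552 F [ 0.7 -0.1  0.1] zaxis [ 0.002  0.001 -1.   ] xang 0.1373 j [-0.26  0.64 -0.5   1.68  0.37  0.92 -2.33]
need linear units [-0.002  0.024  0.776]
```

```bash

python3 -m handwheel '[{"linear":[0,0.02,0.4],"rot":[0,0,0],"hand":0.3},{"linear":[0,0.02,0.6],"rot":[0,0,0],"hand":0.3},{"linear":[0,0.02,0.76],"rot":[0,0,0],"hand":0.3},{"linear":[0,0.02,0.76],"rot":[0,0,0],"hand":0.3}]' 
python3 -c "
from h import *
go(.537,.340,.016)"
```

```text
clock: 5.08
tcp_pos: [0.5357, 0.3402, 0.015]
eef_rot: [3.134, 0.217, -0.001]
wrist_force: [-0.0, 0.1, -0.0]
opening: 0.0553
t 5.08 tcp [0.5357 0.3402 0.015 ] open 0.0553 F [-0.   0.1 -0. ] zaxis [-0.001 -0.    -1.   ] xang 0.1381 j [-0.29  0.74 -0.45  1.71  0.43  0.79 -2.37]
need linear units [ 0.012  0.004 -0.01 ]
```

```bash

python3 -m handwheel '[{"linear":[0.01,0,-0.01],"rot":[0,0,0],"hand":-0.5},{"linear":[0.01,0,-0.01],"rot":[0,0,0],"hand":-0.5},{"linear":[0.01,0,-0.01],"rot":[0,0,0],"hand":-0.5},{"linear":[0.01,0,-0.01],"rot":[0,0,0],"hand":-0.5},{"linear":[0.01,0,-0.01],"rot":[0,0,0],"hand":-0.5}]' 50
python3 -c "
from h import *
go(.537,.340,.016)"
```

```text
clock: 5.7
tcp_pos: [0.5376, 0.3408, 0.0177]
eef_rot: [-3.133, -0.216, -0.003]
wrist_force: [-0.7, -0.3, 5.4]
opening: 0.0321
t 5.7 tcp [0.5376 0.3408 0.0177] open 0.0321 F [-0.7 -0.3  5.4] zaxis [ 0.002  0.001 -1.   ] xang 0.1379 j [-0.29  0.74 -0.45  1.7   0.43  0.79 -2.37]
need linear units [-0.007  0.007  0.017]
```

```bash

python3 -m handwheel '[{"linear":[0,0,-0.3],"rot":[0,0,0],"hand":-0.5},{"linear":[0,0,-0.6],"rot":[0,0,0],"hand":-0.5},{"linear":[0,0,-1],"rot":[0,0,0],"hand":-0.5},{"linear":[0,0,-1],"rot":[0,0,0],"hand":-0.5}]'
python3 - <<'E'
from h import *
go(.4388,-.1606,.115)
from cell import optics
par=optics.camera_params("wrist"); p,d=optics.camera("wrist"); cv2.imwrite("pics/w2.png",p[:,:,::-1]); np.savez("pics/w2.npz",p=p,d=d,**par)
E
```

```text
clock: 6.2
tcp_pos: [0.5383, 0.3414, 0.1201]
eef_rot: [-3.132, -0.216, -0.008]
wrist_force: [-0.2, -0.1, -1.6]
opening: 0.0327
t 6.2 tcp [0.5383 0.3414 0.1201] open 0.0327 F [-0.2 -0.1 -1.6] zaxis [ 0.005  0.003 -1.   ] xang 0.1379 j [-0.24  0.61 -0.51  1.66  0.35  0.96 -2.32]
need linear units [-1.676  4.836  0.032]
```

View pics/w2.png

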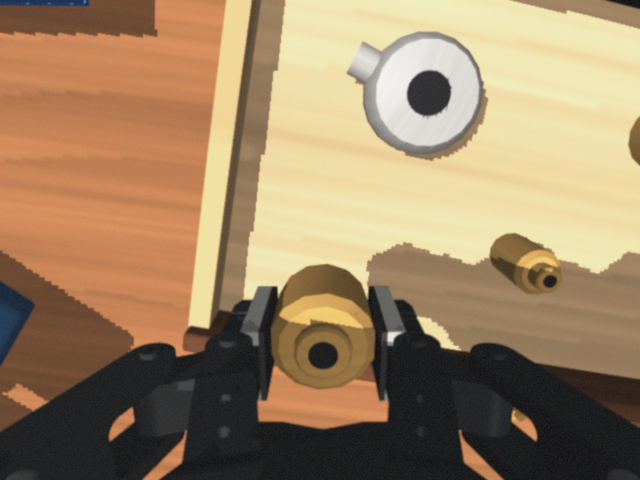

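```bash
python3 -c "
from h import *
f=np.load('pics/w2.npz')
bore(f,323,354,.1201+.031,15)"
for i in 1 2 3 4; do python3 -m handwheel '[{"linear":[-0.2,0.5,0],"rot":[0,0,0],"hand":-0.5},{"linear":[-0.35,1,0],"rot":[0,0,0],"hand":-0.5},{"linear":[-0.35,1,0],"rot":[0,0,0],"hand":-0.5}]' | head -2; done
python3 -c "
from h import *
go(.4388,-.1606,.115)"
```

```text
bore [322.6 355.1] area 598 [0.5372 0.3405 0.1511]
clock: 6.62
tcp_pos: [0.5158, 0.232, 0.1155]
clock: 7.0
tcp_pos: [0.4946, 0.1291, 0.1157]
clock: 7.38
tcp_pos: [0.4738, 0.026, 0.1159]
clock: 7.75
tcp_pos: [0.4531, -0.0773, 0.116]
t 7.75 tcp [ 0.4531 -0.0773  0.116 ] open 0.0321 F [-0.3  0.7 -0.8] zaxis [-0.001 -0.    -1.   ] xang 0.1344 j [ 0.52  0.32 -0.48  2.1   0.21  0.77 -1.53]
need linear units [-0.253  0.806  0.01 ]
```

```bash
python3 -m handwheel '[{"linear":[-0.2,0.4,0],"rot":[0,0,0],"hand":-0.5},{"linear":[-0.25,0.8,0],"rot":[0,0,0],"hand":-0.5},{"linear":[-0.25,0.8,0.2],"rot":[0,0,0],"hand":-0.5},{"linear":[-0.25,0.8,0.5],"rot":[0,0,0],"hand":-0.5},{"linear":[-0.25,0.8,0.5],"rot":[0,0,0],"hand":-0.5}]' 
python3 -c "
from h import *
from cell import optics
go(.4388,-.1606,.015)
par=optics.camera_params('wrist'); p,d=optics.camera('wrist'); cv2.imwrite('pics/w3.png',p[:,:,::-1]); np.savez('pics/w3.npz',p=p,d=d,**par)
go(.4388,-.1606,.015)
"
```

```text
clock: 8.38
tcp_pos: [0.4392, -0.1558, 0.0648]
eef_rot: [-3.131, -0.22, 0.004]
wrist_force: [-0.2, -0.3, 0.6]
opening: 0.0318
t 8.38 tcp [ 0.4392 -0.1558  0.0648] open 0.0318 F [-0.2 -0.3  0.6] zaxis [-0.003  0.002 -1.   ] xang 0.1403 j [ 0.63  0.42 -0.41  2.11  0.27  0.66 -1.4 ]
need linear units [-0.01   0.048  0.498]
t 8.43 tcp [ 0.4399 -0.1562  0.0661] open 0.0323 F [ 0.1 -0.1 -0.8] zaxis [-0.001  0.001 -1.   ] xang 0.1402 j [ 0.63  0.42 -0.41  2.11  0.27  0.66 -1.4 ]
need linear units [-0.016  0.043  0.51 ]
```

View pics/w3.png

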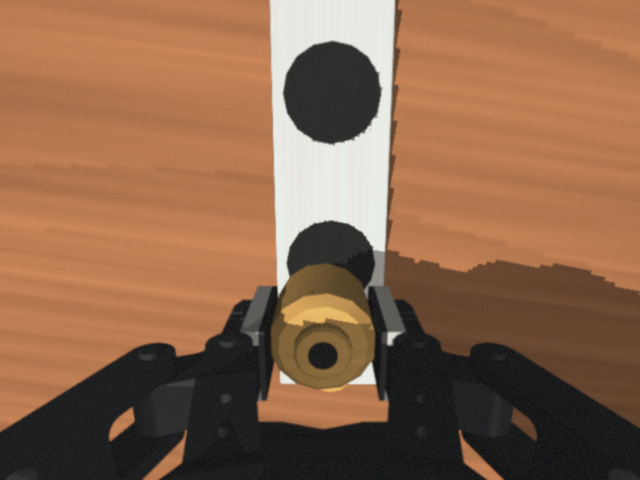

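```bash
python3 -c "
from h import *
f=np.load('pics/w3.npz')
bore(f,323,354,.0655+.031,15)
bore(f,332,92,.010,60,60)"
```

```text
bore [322.4 355.3] area 611 [ 0.4387 -0.1566  0.0965]
bore [331.7  92. ] area 7368 [ 0.5177 -0.1494  0.01  ]
```

```bash
python3 -m handwheel '[{"linear":[-0.005,0.04,0.2],"rot":[0,0,0],"hand":-0.5},{"linear":[-0.005,0.04,0.4],"rot":[0,0,0],"hand":-0.5},{"linear":[-0.005,0.04,0.48],"rot":[0,0,0],"hand":-0.5},{"linear":[-0.005,0.04,0.505],"rot":[0,0,0],"hand":-0.5},{"linear":[-0.005,0.04,0.505],"rot":[0,0,0],"hand":-0.5}]' 
python3 -c "
from h import *
go(.4388,-.1606,.015)
"
```

```text
clock: 9.05
tcp_pos: [0.44, -0.1618, 0.0164]
eef_rot: [3.134, 0.217, 0.001]
wrist_force: [-0.4, 0.0, -0.5]
opening: 0.0324
t 9.05 tcp [ 0.44   -0.1618  0.0164] open 0.0324 F [-0.4  0.  -0.5] zaxis [ 0.001 -0.    -1.   ] xang 0.1383 j [ 0.59  0.51 -0.36  2.13  0.34  0.55 -1.45]
need linear units [-0.01  -0.013  0.014]
```

```bash
python3 -m handwheel '[{"linear":[-0.005,-0.005,0.01],"rot":[0,0,0],"hand":-0.5},{"linear":[-0.005,-0.005,0.01],"rot":[0,0,0],"hand":-0.5}]' | tail -3;  python3 -m handwheel '[{"linear":[0,0,0.01],"rot":[0,0,0],"hand":-0.5},{"linear":[0,0,0.01],"rot":[0,0,0],"hand":-0.5}]'
```

```text
eef_rot: [3.133, 0.216, 0.002]
wrist_force: [-1.9, -0.8, 11.0]
opening: 0.0325
clock: 9.55
tcp_pos: [0.4397, -0.1617, 0.0155]
eef_rot: [3.133, 0.217, 0.002]
wrist_force: [-10.5, 3.4, 39.2]
opening: 0.0325
```

```bash
python3 -m handwheel '[{"linear":[0,0,-0.01],"rot":[0,0,0],"hand":-0.5},{"linear":[0,0,-0.012],"rot":[0,0,0],"hand":0},{"linear":[0,0,-0.012],"rot":[0,0,0],"hand":0.3},{"linear":[0,0,-0.012],"rot":[0,0,0],"hand":0.3},{"linear":[0,0,-0.012],"rot":[0,0,0],"hand":0.3}]'
python3 -m handwheel '[{"linear":[0,0,-0.3],"rot":[0,0,0],"hand":0.3},{"linear":[0,0,-0.6],"rot":[0,0,0],"hand":0.3},{"linear":[0,0,-1],"rot":[0,0,0],"hand":0.3},{"linear":[0,0,-1],"rot":[0,0,0],"hand":0.3}]'
python3 -c "
from h import *
from cell import optics
par=optics.camera_params('wrist'); p,d=optics.camera('wrist'); cv2.imwrite('pics/w4.png',p[:,:,::-1]); np.savez('pics/w4.npz',p=p,d=d,**par)
go(.543,.2232,.2)
"
```

```text
clock: 10.18
tcp_pos: [0.4389, -0.1614, 0.0149]
eef_rot: [-3.134, -0.217, 0.0]
wrist_force: [0.1, -0.1, -0.7]
opening: 0.0555
clock: 10.68
tcp_pos: [0.4402, -0.162, 0.1173]
eef_rot: [3.132, 0.216, 0.006]
wrist_force: [-0.6, 0.6, 0.3]
opening: 0.0558
t 10.72 tcp [ 0.4394 -0.1618  0.1158] open 0.0557 F [-0.8 -0.1 -2.1] zaxis [ 0.002 -0.001 -1.   ] xang 0.1377 j [ 0.68  0.33 -0.45  2.08  0.21  0.77 -1.34]
need linear units [ 1.556 -3.67  -0.844]
```

View pics/w4.png

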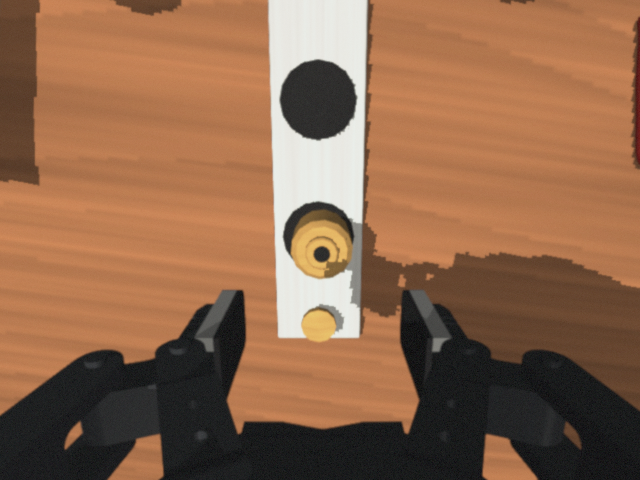

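```bash
python3 -c "
from h import *
f=np.load('pics/w4.npz')
bore(f,321,254,.046,9)
bore(f,318,98,.010,50,60)"
for i in 1 2 3; do python3 -m handwheel '[{"linear":[0.25,-0.5,-0.1],"rot":[0,0,0],"hand":0.3},{"linear":[0.45,-1,-0.2],"rot":[0,0,0],"hand":0.3},{"linear":[0.45,-1,-0.2],"rot":[0,0,0],"hand":0.3}]' | head -2; done
python3 -c "
from h import *
go(.543,.2232,.16)"
```

```text
bore [321.4 253.9] area 154 [ 0.4384 -0.1625  0.046 ]
bore [317.7  99.1] area 4465 [ 0.5177 -0.1494  0.01  ]
clock: 11.1
tcp_pos: [0.4703, -0.0524, 0.1347]
clock: 11.48
tcp_pos: [0.5009, 0.0524, 0.1547]
clock: 11.85
tcp_pos: [0.5314, 0.1572, 0.1744]
t 11.85 tcp [0.5314 0.1572 0.1744] open 0.0554 F [-0.2 -1.  -0.3] zaxis [-0.001  0.001 -1.   ] xang 0.142 j [ 0.12  0.41 -0.58  1.83  0.26  0.98 -2.  ]
need linear units [ 0.208 -0.637  0.145]
```

```bash
python3 -m handwheel '[{"linear":[0.1,-0.4,0.1],"rot":[0,0,0],"hand":0.3},{"linear":[0.208,-0.637,0.4],"rot":[0,0,0],"hand":0.3},{"linear":[0.208,-0.637,0.5],"rot":[0,0,0],"hand":0.3},{"linear":[0.208,-0.637,0.5],"rot":[0,0,0],"hand":0.3},{"linear":[0.208,-0.637,0.5],"rot":[0,0,0],"hand":0.3}]'|head -2
python3 -c "
from h import *
from cell import optics
par=optics.camera_params('wrist'); p,d=optics.camera('wrist'); cv2.imwrite('pics/w5.png',p[:,:,::-1]); np.savez('pics/w5.npz',p=p,d=d,**par)
go(.543,.2235,.018)
"
```

```text
clock: 12.48
tcp_pos: [0.5437, 0.2189, 0.1254]
t 12.53 tcp [0.5437 0.2192 0.1257] open 0.0558 F [-0.3  0.7 -0.3] zaxis [ 0.001 -0.    -1.   ] xang 0.1366 j [-0.01  0.53 -0.55  1.79  0.34  0.92 -2.15]
need linear units [-0.002 -0.044  1.077]
```

View pics/w5.png

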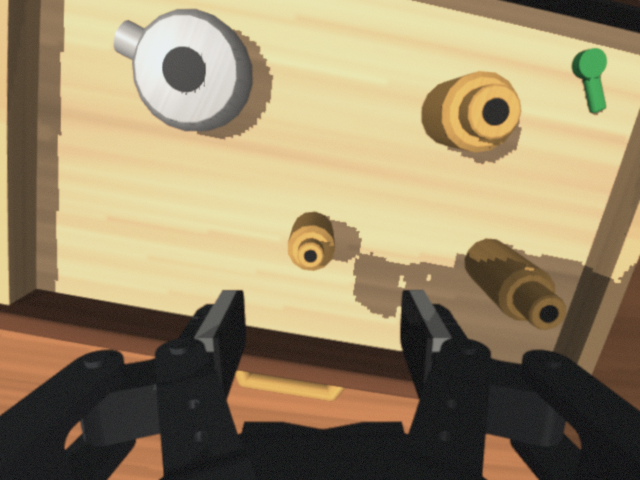

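```bash
python3 -c "
from h import *
f=np.load('pics/w5.npz')
bore(f,311,257,.062,8);bore(f,496,111,.076,15);bore(f,549,314,.090,12)"
python3 -m handwheel '[{"linear":[-0.003,-0.045,0.4],"rot":[0,0,0],"hand":0.3},{"linear":[-0.003,-0.045,0.8],"rot":[0,0,0],"hand":0.3},{"linear":[-0.003,-0.045,0.95],"rot":[0,0,0],"hand":0.3},{"linear":[-0.003,-0.045,0.95],"rot":[0,0,0],"hand":0.3}]'|head -2
python3 -c "
from h import *
go(.543,.2235,.018)
"
```

```text
bore [310.  255.5] area 90 [0.5424 0.2245 0.062 ]
bore [495.4 111.3] area 487 [0.6243 0.1523 0.076 ]
bore [548.5 313.4] area 242 [0.5384 0.1109 0.09  ]
clock: 13.02
tcp_pos: [0.5424, 0.2244, 0.0302]
t 13.03 tcp [0.5424 0.2244 0.0302] open 0.0551 F [-0.   1.1  0.7] zaxis [-0. -0. -1.] xang 0.1377 j [-0.08  0.66 -0.48  1.83  0.43  0.76 -2.23]
need linear units [0.005 0.01  0.122]
```

Close on it.

```bash
python3 -m handwheel '[{"linear":[0.005,0,0.12],"rot":[0,0,0],"hand":0.3},{"linear":[0.005,0,0.12],"rot":[0,0,0],"hand":-0.3},{"linear":[0.005,0,0.12],"rot":[0,0,0],"hand":-0.6},{"linear":[0.005,0,0.12],"rot":[0,0,0],"hand":-0.6},{"linear":[0.005,0,0.12],"rot":[0,0,0],"hand":-0.6}]'
python3 -m handwheel '[{"linear":[0,0,0],"rot":[0,0,0],"hand":-0.6}]'
python3 -m handwheel '[{"linear":[0,0,-0.3],"rot":[0,0,0],"hand":-0.6},{"linear":[0,0,-0.6],"rot":[0,0,0],"hand":-0.6},{"linear":[0,0,-1],"rot":[0,0,0],"hand":-0.6},{"linear":[0,0,-1],"rot":[0,0,0],"hand":-0.6}]'
python3 -c "
from h import *
go(.518,-.1495,.118)
from cell import optics
par=optics.camera_params('wrist'); p,d=optics.camera('wrist'); cv2.imwrite('pics/w6.png',p[:,:,::-1]); np.savez('pics/w6.npz',p=p,d=d,**par)
"
```

```text
clock: 13.65
tcp_pos: [0.5431, 0.2248, 0.0186]
eef_rot: [-3.134, -0.217, -0.001]
wrist_force: [-1.7, -1.3, 7.3]
opening: 0.0246
clock: 13.78
tcp_pos: [0.5431, 0.2248, 0.0186]
eef_rot: [-3.134, -0.217, -0.001]
wrist_force: [-2.2, -2.0, 7.8]
opening: 0.0246
clock: 14.28
tcp_pos: [0.5442, 0.2254, 0.1209]
eef_rot: [-3.133, -0.216, -0.007]
wrist_force: [-0.1, 0.5, -2.1]
opening: 0.0243
t 14.28 tcp [0.5442 0.2254 0.1209] open 0.0243 F [-0.1  0.5 -2.1] zaxis [ 0.004  0.002 -1.   ] xang 0.138 j [-0.02  0.54 -0.55  1.79  0.35  0.91 -2.16]
need linear units [-0.775  3.678  0.022]
```

View pics/w6.png

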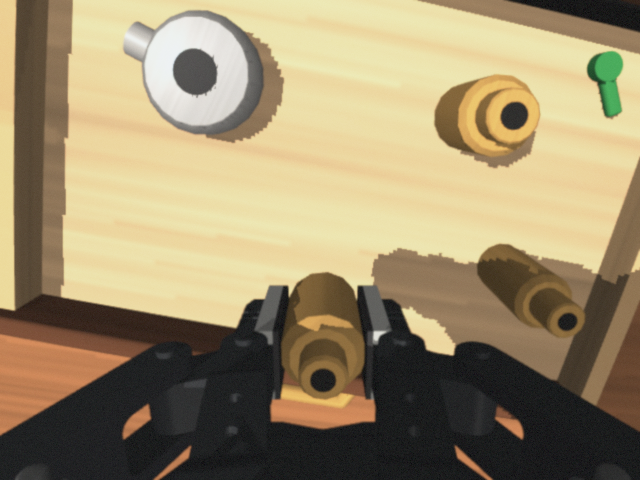

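```bash

for i in 1 2 3; do python3 -m handwheel '[{"linear":[-0.1,0.5,0],"rot":[0,0,0],"hand":-0.6},{"linear":[-0.2,1,0],"rot":[0,0,0],"hand":-0.6},{"linear":[-0.2,1,0],"rot":[0,0,0],"hand":-0.6}]' | head -2; done
python3 -c "
from h import *
go(.518,-.1495,.07)"
```

```text
clock: 14.7
tcp_pos: [0.5363, 0.1184, 0.1167]
clock: 15.08
tcp_pos: [0.5301, 0.0173, 0.1169]
clock: 15.45
tcp_pos: [0.5241, -0.0837, 0.1171]
t 15.45 tcp [ 0.5241 -0.0837  0.1171] open 0.0246 F [-0.   0.4 -1.7] zaxis [-0.001 -0.001 -1.   ] xang 0.1335 j [ 0.52  0.44 -0.51  1.93  0.29  0.84 -1.59]
need linear units [-0.147  0.644  0.471]
```

```bash
python3 -m handwheel '[{"linear":[-0.1,0.4,0],"rot":[0,0,0],"hand":-0.6},{"linear":[-0.15,0.65,0],"rot":[0,0,0],"hand":-0.6},{"linear":[-0.15,0.65,0.3],"rot":[0,0,0],"hand":-0.6},{"linear":[-0.15,0.65,0.5],"rot":[0,0,0],"hand":-0.6},{"linear":[-0.15,0.65,0.5],"rot":[0,0,0],"hand":-0.6}]' 
python3 -c "
from h import *
from cell import optics
go(.518,-.1495,.07)
par=optics.camera_params('wrist'); p,d=optics.camera('wrist'); cv2.imwrite('pics/w7.png',p[:,:,::-1]); np.savez('pics/w7.npz',p=p,d=d,**par)
go(.518,-.1495,.07)
"
```

```text
clock: 16.08
tcp_pos: [0.5181, -0.1454, 0.0665]
eef_rot: [-3.132, -0.219, 0.004]
wrist_force: [-0.6, -0.0, -1.0]
opening: 0.0249
t 16.07 tcp [ 0.5181 -0.1454  0.0665] open 0.0249 F [-0.6 -0.  -1. ] zaxis [-0.003  0.002 -1.   ] xang 0.1397 j [ 0.59  0.53 -0.46  1.94  0.34  0.75 -1.5 ]
need linear units [-0.007  0.041 -0.035]
t 16.12 tcp [ 0.5188 -0.1457  0.0676] open 0.0247 F [-0.4 -0.3 -1. ] zaxis [-0.001  0.001 -1.   ] xang 0.1396 j [ 0.59  0.53 -0.46  1.94  0.34  0.75 -1.5 ]
need linear units [-0.013  0.037 -0.024]
```

View pics/w7.png

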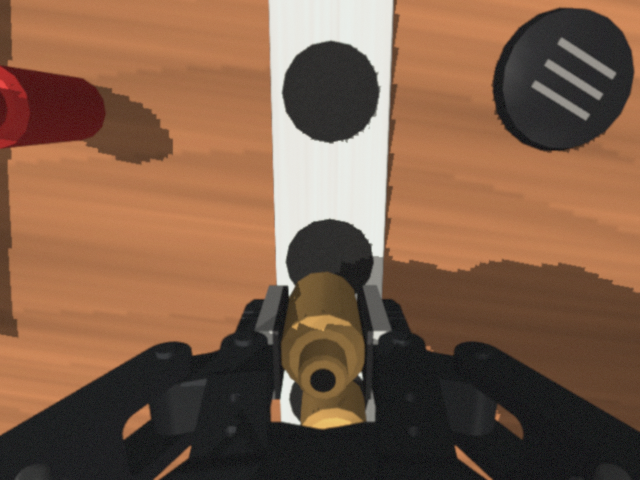

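```bash
python3 -c "
from h import *
f=np.load('pics/w7.npz')
bore(f,323,379,.0676+.044,13)
bore(f,331,92,.010,60,60)"
```

```text
bore [322.5 380. ] area 449 [ 0.5183 -0.1461  0.1116]
bore [330.4  91.2] area 7255 [ 0.597  -0.1384  0.01  ]
```

```bash
python3 -m handwheel '[{"linear":[-0.008,0.025,0.2],"rot":[0,0,0],"hand":-0.6},{"linear":[-0.008,0.025,0.4],"rot":[0,0,0],"hand":-0.6},{"linear":[-0.008,0.025,0.48],"rot":[0,0,0],"hand":-0.6},{"linear":[-0.008,0.025,0.48],"rot":[0,0,0],"hand":-0.6},{"linear":[-0.008,0.025,0.48],"rot":[0,0,0],"hand":-0.6}]' 
python3 -c "
from h import *
go(.518,-.1495,.016)
"
```

```text
clock: 16.75
tcp_pos: [0.5186, -0.1497, 0.0203]
eef_rot: [3.134, 0.217, 0.001]
wrist_force: [1.5, 0.4, -1.7]
opening: 0.0246
t 16.75 tcp [ 0.5186 -0.1497  0.0203] open 0.0246 F [ 1.5  0.4 -1.7] zaxis [ 0. -0. -1.] xang 0.1381 j [ 0.56  0.6  -0.42  1.95  0.39  0.66 -1.54]
need linear units [-0.006 -0.003  0.043]
```

```bash
python3 -m handwheel '[{"linear":[-0.005,0,0.02],"rot":[0,0,0],"hand":-0.6},{"linear":[-0.005,0,0.03],"rot":[0,0,0],"hand":-0.6},{"linear":[-0.005,0,0.03],"rot":[0,0,0],"hand":-0.6}]'
```

```text
clock: 17.12
tcp_pos: [0.5178, -0.1498, 0.017]
eef_rot: [3.134, 0.217, 0.0]
wrist_force: [0.3, -0.5, -1.5]
opening: 0.0243
```

```bash
python3 -m handwheel '[{"linear":[0,0,0.007],"rot":[0,0,0],"hand":-0.6},{"linear":[0,0,0.007],"rot":[0,0,0],"hand":-0.6}]'
```

```text
clock: 17.38
tcp_pos: [0.5179, -0.1497, 0.0166]
eef_rot: [3.134, 0.217, 0.0]
wrist_force: [-3.0, -0.4, 6.6]
opening: 0.0246
```

Contact. Release.

```bash
python3 -m handwheel '[{"linear":[0,0,0],"rot":[0,0,0],"hand":-0.3},{"linear":[0,0,0],"rot":[0,0,0],"hand":0.2},{"linear":[0,0,0],"rot":[0,0,0],"hand":0.3},{"linear":[0,0,0],"rot":[0,0,0],"hand":0.3}]'
python3 -m handwheel '[{"linear":[0,0,-0.3],"rot":[0,0,0],"hand":0.3},{"linear":[0,0,-0.6],"rot":[0,0,0],"hand":0.3},{"linear":[0,0,-1],"rot":[0,0,0],"hand":0.3},{"linear":[0,0,-1],"rot":[0,0,0],"hand":0.3}]'
python3 -c "
from h import *
from cell import optics
par=optics.camera_params('wrist'); p,d=optics.camera('wrist'); cv2.imwrite('pics/w8.png',p[:,:,::-1]); np.savez('pics/w8.npz',p=p,d=d,**par)
go(.625,.152,.2)
"
```

```text
clock: 17.88
tcp_pos: [0.5178, -0.1498, 0.0162]
eef_rot: [-3.134, -0.217, 0.0]
wrist_force: [0.1, -0.0, 0.7]
opening: 0.0556
clock: 18.38
tcp_pos: [0.5192, -0.1502, 0.1188]
eef_rot: [3.132, 0.216, 0.006]
wrist_force: [0.6, -0.2, -0.3]
opening: 0.0554
t 18.43 tcp [ 0.5183 -0.1501  0.1172] open 0.0556 F [-0.7  0.7 -0.6] zaxis [ 0.002 -0.001 -1.   ] xang 0.1377 j [ 0.63  0.45 -0.5   1.91  0.29  0.84 -1.45]
need linear units [ 1.473 -2.845 -0.829]
```

View pics/w8.png

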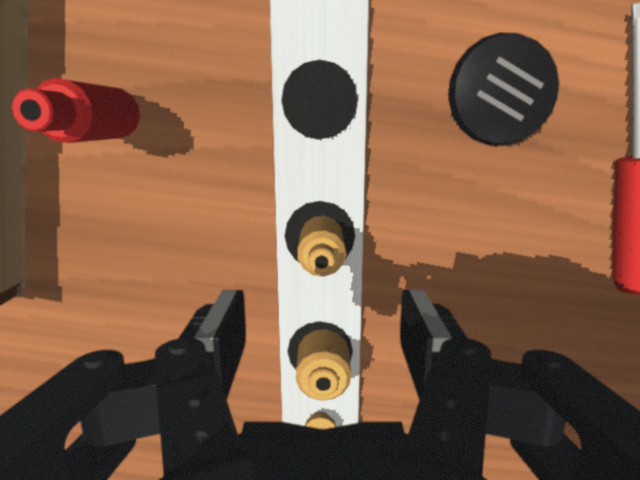

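```bash
python3 -c "
from h import *
f=np.load('pics/w8.npz')
bore(f,321,261,.060,9);bore(f,322,383,.046,10)
bore(f,320,99,.010,50,60)"
for i in 1 2; do python3 -m handwheel '[{"linear":[0.2,-0.5,-0.2],"rot":[0,0,0],"hand":0.5},{"linear":[0.5,-1,-0.2],"rot":[0,0,0],"hand":0.5},{"linear":[0.5,-1,-0.2],"rot":[0,0,0],"hand":0.5}]' | head -2; done
python3 -m handwheel '[{"linear":[0.2,-0.5,0],"rot":[0,0,0],"hand":0.5},{"linear":[0.45,-0.84,0],"rot":[0,0,0],"hand":0.5},{"linear":[0.45,-0.84,0],"rot":[0,0,0],"hand":0.5},{"linear":[0.45,-0.84,0],"rot":[0,0,0],"hand":0.5}]' | head -2
python3 -c "
from h import *
go(.6248,.152,.025)"
```

```text
bore [321.1 262.2] area 107 [ 0.517  -0.1506  0.06  ]
bore [322.8 383.7] area 113 [ 0.4378 -0.1625  0.046 ]
bore [319.3  99.1] area 4410 [ 0.5969 -0.1384  0.01  ]
clock: 18.8
tcp_pos: [0.5542, -0.039, 0.1355]
clock: 19.18
tcp_pos: [0.5895, 0.0665, 0.1553]
clock: 19.68
tcp_pos: [0.6219, 0.1501, 0.1551]
t 19.68 tcp [0.6219 0.1501 0.1551] open 0.0642 F [ 0.4 -1.1  0.5] zaxis [-0.002 -0.001 -1.   ] xang 0.1372 j [ 0.11  0.58 -0.55  1.63  0.34  1.03 -1.98]
need linear units [ 0.034 -0.016  1.301]
```

```bash
python3 -m handwheel '[{"linear":[0.03,-0.01,0.3],"rot":[0,0,0],"hand":0.5},{"linear":[0.03,-0.01,0.6],"rot":[0,0,0],"hand":0.5},{"linear":[0.03,-0.01,0.8],"rot":[0,0,0],"hand":0.5},{"linear":[0.03,-0.01,0.8],"rot":[0,0,0],"hand":0.5}]' | head -2
python3 -c "
from h import *
go(.6248,.152,.025)"
```

```text
clock: 20.18
tcp_pos: [0.6245, 0.1518, 0.0751]
t 20.18 tcp [0.6245 0.1518 0.0751] open 0.0642 F [1.  0.2 1.5] zaxis [-0.002 -0.001 -1.   ] xang 0.1372 j [ 0.07  0.68 -0.51  1.66  0.4   0.9  -2.02]
need linear units [ 0.005 -0.001  0.501]
```

```bash
python3 -m handwheel '[{"linear":[0.005,0,0.3],"rot":[0,0,0],"hand":0.5},{"linear":[0.005,0,0.5],"rot":[0,0,0],"hand":0.5},{"linear":[0.005,0,0.5],"rot":[0,0,0],"hand":0.5},{"linear":[0.005,0,0.5],"rot":[0,0,0],"hand":-0.4},{"linear":[0.005,0,0.5],"rot":[0,0,0],"hand":-0.4}]' 
python3 -m handwheel '[{"linear":[0,0,0],"rot":[0,0,0],"hand":-0.4},{"linear":[0,0,0],"rot":[0,0,0],"hand":-0.4},{"linear":[0,0,0],"rot":[0,0,0],"hand":-0.4}]'
```

```text
clock: 20.8
tcp_pos: [0.6263, 0.1532, 0.0277]
eef_rot: [-3.134, -0.217, -0.002]
wrist_force: [-2.5, 0.4, 5.6]
opening: 0.0365
clock: 21.18
tcp_pos: [0.6263, 0.1532, 0.0277]
eef_rot: [-3.134, -0.217, -0.003]
wrist_force: [-2.1, -0.2, 5.8]
opening: 0.0366
```

```bash
python3 -m handwheel '[{"linear":[0,0,-0.3],"rot":[0,0,0],"hand":-0.4},{"linear":[0,0,-0.6],"rot":[0,0,0],"hand":-0.4},{"linear":[0,0,-1],"rot":[0,0,0],"hand":-0.4},{"linear":[0,0,-1],"rot":[0,0,0],"hand":-0.4}]' | head -2
python3 -m handwheel '[{"linear":[-0.05,0.4,-0.2],"rot":[0,0,0],"hand":-0.4},{"linear":[-0.2,0.9,-0.2],"rot":[0,0,0],"hand":-0.4},{"linear":[-0.2,0.9,-0.2],"rot":[0,0,0],"hand":-0.4}]' | head -2
python3 -m handwheel '[{"linear":[-0.1,0.5,0],"rot":[0,0,0],"hand":-0.4},{"linear":[-0.2,1,0],"rot":[0,0,0],"hand":-0.4},{"linear":[-0.2,1,0],"rot":[0,0,0],"hand":-0.4}]' | head -2
python3 -c "
from h import *
go(.597,-.1385,.08)"
```

```text
clock: 21.68
tcp_pos: [0.6273, 0.1535, 0.1299]
clock: 22.05
tcp_pos: [0.6179, 0.0558, 0.1456]
clock: 22.42
tcp_pos: [0.6116, -0.0453, 0.1454]
t 22.43 tcp [ 0.6116 -0.0453  0.1454] open 0.0367 F [ 0.6 -0.1 -3. ] zaxis [-0.001 -0.002 -1.   ] xang 0.1323 j [ 0.41  0.54 -0.53  1.71  0.32  0.98 -1.67]
need linear units [-0.267  0.904  0.656]
```

```bash
python3 -m handwheel '[{"linear":[-0.15,0.5,0],"rot":[0,0,0],"hand":-0.4},{"linear":[-0.26,0.9,0],"rot":[0,0,0],"hand":-0.4},{"linear":[-0.26,0.9,0.3],"rot":[0,0,0],"hand":-0.4},{"linear":[-0.26,0.9,0.65],"rot":[0,0,0],"hand":-0.4},{"linear":[-0.26,0.9,0.65],"rot":[0,0,0],"hand":-0.4}]' | head -2
python3 -m handwheel '[{"linear":[0,0,0],"rot":[0,0,0],"hand":-0.4},{"linear":[0,0,0],"rot":[0,0,0],"hand":-0.4}]' | head -2
python3 -c "
from h import *
from cell import optics
par=optics.camera_params('wrist'); p,d=optics.camera('wrist'); cv2.imwrite('pics/w9.png',p[:,:,::-1]); np.savez('pics/w9.npz',p=p,d=d,**par)
go(.597,-.1385,.0245)
"
```

```text
clock: 23.05
tcp_pos: [0.5974, -0.1321, 0.079]
clock: 23.3
tcp_pos: [0.5996, -0.1333, 0.0827]
t 23.35 tcp [ 0.5995 -0.1334  0.0825] open 0.0367 F [ 0.3  1.  -3.3] zaxis [ 0.002 -0.    -1.   ] xang 0.1382 j [ 0.53  0.62 -0.48  1.74  0.36  0.87 -1.55]
need linear units [-0.033  0.047  0.58 ]
```

View pics/w9.png

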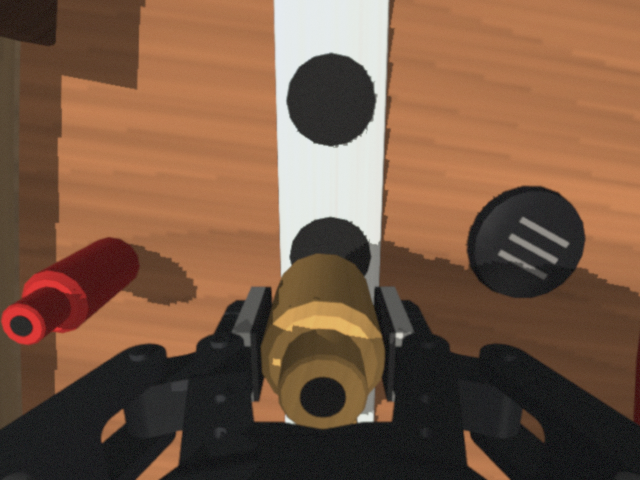

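```bash
python3 -c "
from h import *
f=np.load('pics/w9.npz')
bore(f,322,396,.0825+.050,24)
bore(f,331,100,.010,60,60)"
```

```text
bore [322.3 396.7] area 1438 [ 0.5979 -0.1341  0.1325]
bore [330.8  99.3] area 6085 [ 0.6762 -0.1274  0.01  ]
```

```bash
python3 -m handwheel '[{"linear":[-0.018,0.04,0.2],"rot":[0,0,0],"hand":-0.4},{"linear":[-0.018,0.04,0.4],"rot":[0,0,0],"hand":-0.4},{"linear":[-0.018,0.04,0.53],"rot":[0,0,0],"hand":-0.4},{"linear":[-0.018,0.04,0.53],"rot":[0,0,0],"hand":-0.4},{"linear":[-0.018,0.04,0.53],"rot":[0,0,0],"hand":-0.4}]' | head -2
python3 -m handwheel '[{"linear":[0,0,0],"rot":[0,0,0],"hand":-0.4},{"linear":[0,0,0],"rot":[0,0,0],"hand":-0.4}]'
```

```text
clock: 23.98
tcp_pos: [0.5976, -0.1375, 0.0279]
clock: 24.22
tcp_pos: [0.5977, -0.1377, 0.0284]
eef_rot: [3.134, 0.217, 0.0]
wrist_force: [-0.2, 0.7, -2.7]
opening: 0.0368
```

```bash
python3 -m handwheel '[{"linear":[-0.005,0.005,0.02],"rot":[0,0,0],"hand":-0.4},{"linear":[-0.005,0.005,0.02],"rot":[0,0,0],"hand":-0.4},{"linear":[-0.005,0.005,0.02],"rot":[0,0,0],"hand":-0.4}]' | sed -n '2p;4p'
python3 -m handwheel '[{"linear":[0,0,0.006],"rot":[0,0,0],"hand":-0.4},{"linear":[0,0,0.006],"rot":[0,0,0],"hand":-0.4}]' | sed -n '2p;4p'
```

```text
tcp_pos: [0.5971, -0.1382, 0.0262]
wrist_force: [0.3, 0.1, -2.7]
tcp_pos: [0.5971, -0.1382, 0.0256]
wrist_force: [-1.0, 0.0, -1.9]
```

```bash
python3 -m handwheel '[{"linear":[0,0,0.005],"rot":[0,0,0],"hand":-0.4},{"linear":[0,0,0.005],"rot":[0,0,0],"hand":-0.4}]' | sed -n '2p;4p'
```

```text
tcp_pos: [0.5972, -0.1382, 0.0253]
wrist_force: [-1.9, -0.1, 1.5]
```

Touching (force rose by ~4 N). Release.

```bash
python3 -m handwheel '[{"linear":[0,0,0],"rot":[0,0,0],"hand":0},{"linear":[0,0,0],"rot":[0,0,0],"hand":0.5},{"linear":[0,0,0],"rot":[0,0,0],"hand":0.5},{"linear":[0,0,0],"rot":[0,0,0],"hand":0.5}]' | sed -n '2p;4,5p'
python3 -m handwheel '[{"linear":[0,0,-0.3],"rot":[0,0,0],"hand":0.5},{"linear":[0,0,-0.6],"rot":[0,0,0],"hand":0.5},{"linear":[0,0,-1],"rot":[0,0,0],"hand":0.5},{"linear":[0,0,-1],"rot":[0,0,0],"hand":0.5},{"linear":[0,0,-1],"rot":[0,0,0],"hand":0.5}]' | sed -n '2p;4,5p'
python3 -c "
from h import *
from cell import optics
par=optics.camera_params('wrist'); p,d=optics.camera('wrist'); cv2.imwrite('pics/w10.png',p[:,:,::-1]); np.savez('pics/w10.npz',p=p,d=d,**par)
go(.5395,.111,.2)
"
```

```text
tcp_pos: [0.5972, -0.1382, 0.0252]
wrist_force: [0.5, 0.7, -0.1]
opening: 0.0641
tcp_pos: [0.5969, -0.1384, 0.1248]
wrist_force: [-0.6, -0.8, 0.2]
opening: 0.064
t 26.27 tcp [ 0.5967 -0.1382  0.1243] open 0.0638 F [-0.2 -0.2  0.2] zaxis [-0.001  0.    -1.   ] xang 0.138 j [ 0.55  0.56 -0.51  1.72  0.33  0.94 -1.51]
need linear units [-0.224 -2.548 -0.755]
```

View pics/w10.png

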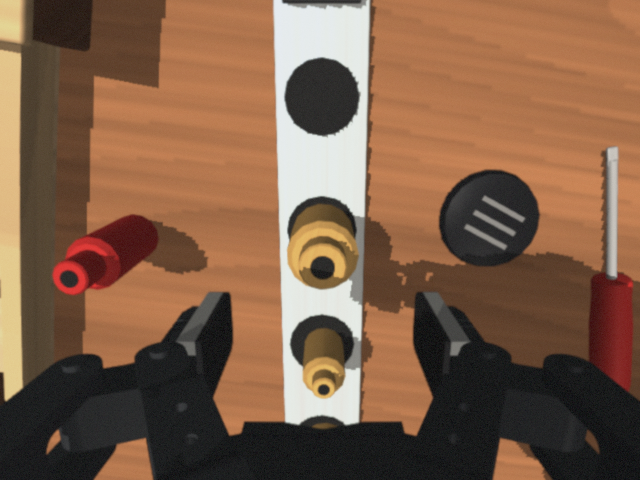

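```bash
python3 -c "
from h import *
f=np.load('pics/w10.npz')
bore(f,322,268,.074,14)
bore(f,322,96,.010,50,60)"
for i in 1 2; do python3 -m handwheel '[{"linear":[0,-0.4,-0.2],"rot":[0,0,0],"hand":0.4},{"linear":[-0.1,-1,-0.2],"rot":[0,0,0],"hand":0.4},{"linear":[-0.1,-1,-0.2],"rot":[0,0,0],"hand":0.4}]' | sed -n 2p; done
python3 -m handwheel '[{"linear":[0,-0.4,0],"rot":[0,0,0],"hand":0.3},{"linear":[-0.02,-0.54,0],"rot":[0,0,0],"hand":0.3},{"linear":[-0.02,-0.54,0],"rot":[0,0,0],"hand":0.3},{"linear":[-0.02,-0.54,0],"rot":[0,0,0],"hand":0.3},{"linear":[-0.02,-0.54,0],"rot":[0,0,0],"hand":0.3}]' | sed -n 2p
python3 -c "
from h import *
from cell import optics
par=optics.camera_params('wrist'); p,d=optics.camera('wrist'); cv2.imwrite('pics/w11.png',p[:,:,::-1]); np.savez('pics/w11.npz',p=p,d=d,**par)
go(.539,.111,.03)"
```

```text
bore [322.1 267.8] area 398 [ 0.5944 -0.1392  0.074 ]
bore [321.5  96.2] area 4238 [ 0.6761 -0.1274  0.01  ]
tcp_pos: [0.5722, -0.0358, 0.1447]
tcp_pos: [0.5485, 0.0612, 0.1648]
tcp_pos: [0.5407, 0.1091, 0.165]
t 27.7 tcp [0.5406 0.1093 0.1651] open 0.0553 F [ 0.2  0.4 -0.1] zaxis [-0. -0. -1.] xang 0.1367 j [ 0.23  0.42 -0.6   1.85  0.29  0.96 -1.94]
need linear units [-0.014 -0.019  1.351]
```

View pics/w11.png

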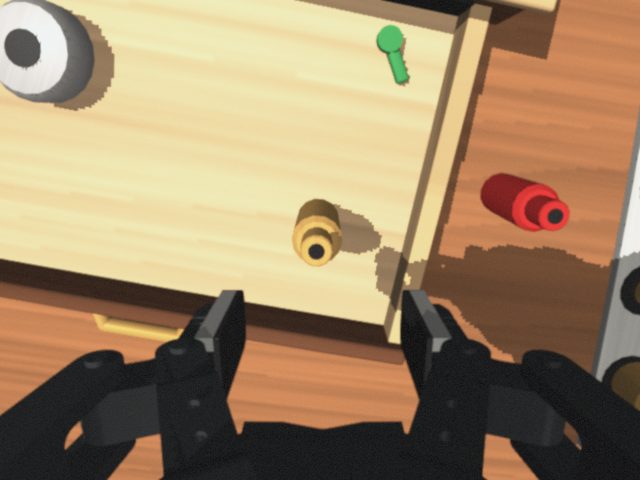

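```bash
python3 -c "
from h import *
f=np.load('pics/w11.npz')
bore(f,317,251,.090,10)"
python3 -m handwheel '[{"linear":[-0.016,-0.018,0.3],"rot":[0,0,0],"hand":0.3},{"linear":[-0.016,-0.018,0.6],"rot":[0,0,0],"hand":0.3},{"linear":[-0.016,-0.018,0.65],"rot":[0,0,0],"hand":0.3},{"linear":[-0.016,-0.018,0.65],"rot":[0,0,0],"hand":0.3},{"linear":[-0.016,-0.018,0.65],"rot":[0,0,0],"hand":0.3}]'
python3 -c "
from h import *
go(.539,.111,.03)"
```

```text
bore [316.  251.2] area 138 [0.5385 0.1116 0.09  ]
clock: 28.32
tcp_pos: [0.5392, 0.1119, 0.1013]
eef_rot: [-3.134, -0.216, -0.002]
wrist_force: [0.2, -0.1, -0.3]
opening: 0.0552
t 28.32 tcp [0.5392 0.1119 0.1013] open 0.0552 F [ 0.2 -0.1 -0.3] zaxis [ 0.001  0.    -1.   ] xang 0.1378 j [ 0.19  0.51 -0.56  1.89  0.36  0.84 -2.  ]
need linear units [-0.005  0.009  0.713]
```

```bash
python3 -m handwheel '[{"linear":[-0.007,0.004,0.3],"rot":[0,0,0],"hand":0.3},{"linear":[-0.007,0.004,0.6],"rot":[0,0,0],"hand":0.3},{"linear":[-0.007,0.004,0.71],"rot":[0,0,0],"hand":0.3},{"linear":[-0.007,0.004,0.71],"rot":[0,0,0],"hand":0.3},{"linear":[-0.007,0.004,0.71],"rot":[0,0,0],"hand":0.3}]' | sed -n '2p;4,5p'
python3 -m handwheel '[{"linear":[0,0,0],"rot":[0,0,0],"hand":0},{"linear":[0,0,0],"rot":[0,0,0],"hand":-0.5},{"linear":[0,0,0],"rot":[0,0,0],"hand":-0.5},{"linear":[0,0,0],"rot":[0,0,0],"hand":-0.5},{"linear":[0,0,0],"rot":[0,0,0],"hand":-0.5}]' | sed -n '2p;4,5p'
python3 -m handwheel '[{"linear":[0,0,-0.3],"rot":[0,0,0],"hand":-0.5},{"linear":[0,0,-0.6],"rot":[0,0,0],"hand":-0.5},{"linear":[0,0,-1],"rot":[0,0,0],"hand":-0.5},{"linear":[0,0,-1],"rot":[0,0,0],"hand":-0.5},{"linear":[0,0,-1],"rot":[0,0,0],"hand":-0.5}]' | sed -n '2p;4,5p'
python3 -c "
from h import *
from cell import optics
go(.6762,-.1275,.15)"
```

```text
tcp_pos: [0.5387, 0.1116, 0.0304]
wrist_force: [-0.0, 0.3, 0.4]
opening: 0.0556
tcp_pos: [0.5384, 0.1114, 0.0299]
wrist_force: [-2.3, -1.2, 10.3]
opening: 0.0289
tcp_pos: [0.5376, 0.111, 0.1286]
wrist_force: [-0.1, -0.5, -3.1]
opening: 0.029
t 30.2 tcp [0.5376 0.111  0.1286] open 0.029 F [-0.1 -0.5 -3.1] zaxis [-0.001 -0.    -1.   ] xang 0.1378 j [ 0.21  0.47 -0.59  1.88  0.33  0.89 -1.97]
need linear units [ 1.045  2.553 -0.214]
```

```bash
for i in 1 2; do python3 -m handwheel '[{"linear":[0.2,0.4,-0.15],"rot":[0,0,0],"hand":-0.5},{"linear":[0.4,1,-0.15],"rot":[0,0,0],"hand":-0.5},{"linear":[0.4,1,-0.15],"rot":[0,0,0],"hand":-0.5}]' | sed -n 2p; done
python3 -m handwheel '[{"linear":[0.15,0.4,0],"rot":[0,0,0],"hand":-0.5},{"linear":[0.24,0.55,0],"rot":[0,0,0],"hand":-0.5},{"linear":[0.24,0.55,0.3],"rot":[0,0,0],"hand":-0.5},{"linear":[0.24,0.55,0.6],"rot":[0,0,0],"hand":-0.5},{"linear":[0.24,0.55,0.6],"rot":[0,0,0],"hand":-0.5}]' | sed -n 2p
python3 -m handwheel '[{"linear":[0,0,0],"rot":[0,0,0],"hand":-0.5},{"linear":[0,0,0],"rot":[0,0,0],"hand":-0.5}]' | sed -n 2p
python3 -c "
from h import *
from cell import optics
par=optics.camera_params('wrist'); p,d=optics.camera('wrist'); cv2.imwrite('pics/w12.png',p[:,:,::-1]); np.savez('pics/w12.npz',p=p,d=d,**par)
go(.6762,-.1275,.028)"
```

```text
tcp_pos: [0.5921, 0.0125, 0.1423]
tcp_pos: [0.645, -0.0809, 0.157]
tcp_pos: [0.6741, -0.1259, 0.0958]
tcp_pos: [0.6766, -0.1267, 0.1004]
t 31.88 tcp [ 0.6766 -0.1268  0.1003] open 0.0288 F [ 0.1  0.3 -2.8] zaxis [ 0.001 -0.    -1.   ] xang 0.1381 j [ 0.47  0.71 -0.49  1.53  0.38  0.99 -1.56]
need linear units [-0.005  0.006  0.723]
```

View pics/w12.png

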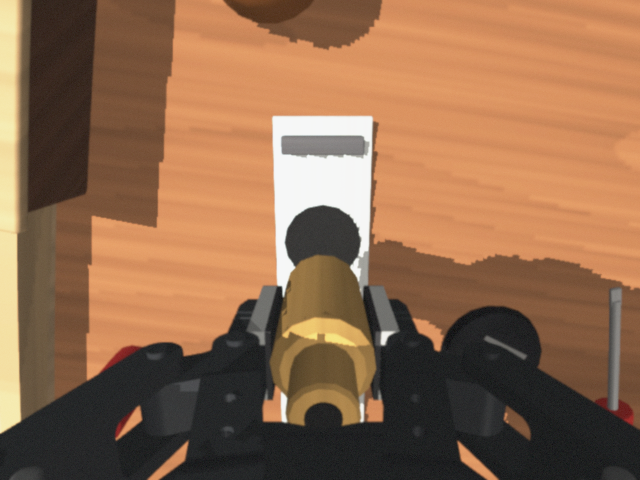

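```bash
python3 -m handwheel '[{"linear":[-0.003,0.006,0.3],"rot":[0,0,0],"hand":-0.5},{"linear":[-0.003,0.006,0.6],"rot":[0,0,0],"hand":-0.5},{"linear":[-0.003,0.006,0.69],"rot":[0,0,0],"hand":-0.5},{"linear":[-0.003,0.006,0.69],"rot":[0,0,0],"hand":-0.5},{"linear":[-0.003,0.006,0.69],"rot":[0,0,0],"hand":-0.5}]' | sed -n '2p;4,5p'
python3 -m handwheel '[{"linear":[0,0,0],"rot":[0,0,0],"hand":-0.5},{"linear":[0,0,0.01],"rot":[0,0,0],"hand":-0.5},{"linear":[0,0,0.01],"rot":[0,0,0],"hand":-0.5}]' | sed -n '2p;4,5p'
```

```text
tcp_pos: [0.6767, -0.1276, 0.0317]
wrist_force: [-0.2, 0.2, -2.8]
opening: 0.0291
tcp_pos: [0.6759, -0.1275, 0.0293]
wrist_force: [-0.1, -0.2, -2.8]
opening: 0.0285
```

```bash
python3 -m handwheel '[{"linear":[0.003,0,0.007],"rot":[0,0,0],"hand":-0.5},{"linear":[0.003,0,0.007],"rot":[0,0,0],"hand":-0.5}]' | sed -n '2p;4,5p'
python3 -m handwheel '[{"linear":[0,0,0.005],"rot":[0,0,0],"hand":-0.5},{"linear":[0,0,0.005],"rot":[0,0,0],"hand":-0.5}]' | sed -n '2p;4,5p'
```

```text
tcp_pos: [0.6761, -0.1274, 0.0284]
wrist_force: [0.4, -0.5, -3.2]
opening: 0.0289
tcp_pos: [0.6762, -0.1274, 0.028]
wrist_force: [-1.5, 0.4, 0.4]
opening: 0.0288
```

Contact (force rose ~3.5 N). Release and go up.

```bash
python3 -m handwheel '[{"linear":[0,0,0],"rot":[0,0,0],"hand":-0.2},{"linear":[0,0,0],"rot":[0,0,0],"hand":0.3},{"linear":[0,0,0],"rot":[0,0,0],"hand":0.4},{"linear":[0,0,0],"rot":[0,0,0],"hand":0.4}]' | sed -n '2p;4,5p'
python3 -m handwheel '[{"linear":[0,0,-0.3],"rot":[0,0,0],"hand":0.4},{"linear":[0,0,-0.6],"rot":[0,0,0],"hand":0.4},{"linear":[0,0,-1],"rot":[0,0,0],"hand":0.4},{"linear":[0,0,-1],"rot":[0,0,0],"hand":0.4}]' | sed -n '2p;4,5p'
python3 -m handwheel '[{"linear":[-0.3,-0.4,-0.4],"rot":[0,0,0],"hand":0.4},{"linear":[-0.6,-1,-0.8],"rot":[0,0,0],"hand":0.4},{"linear":[-0.6,-1,-0.8],"rot":[0,0,0],"hand":0.4},{"linear":[-0.6,-1,-0.8],"rot":[0,0,0],"hand":0.4}]' | sed -n '2p;4,5p'
python3 -m handwheel '[{"linear":[-0.3,-0.4,0],"rot":[0,0,0],"hand":0.4},{"linear":[-0.6,-1,0],"rot":[0,0,0],"hand":0.4},{"linear":[-0.6,-1,0],"rot":[0,0,0],"hand":0.4},{"linear":[-0.6,-1,0],"rot":[0,0,0],"hand":0.4}]' | sed -n '2p;4,5p'
python3 - <<'E'
from h import *
from cell import optics
for n in("top","scene"):
    par=optics.camera_params(n); p,d=optics.camera(n); cv2.imwrite(f"pics/{n}1.png",p[:,:,::-1]); np.savez(f"pics/{n}1.npz",p=p,d=d,**par)
E
```

```text
tcp_pos: [0.6762, -0.1274, 0.028]
wrist_force: [-0.6, 0.0, 0.7]
opening: 0.0597
tcp_pos: [0.6777, -0.1275, 0.1313]
wrist_force: [0.6, -0.2, 0.1]
opening: 0.0597
tcp_pos: [0.603, -0.0365, 0.2081]
wrist_force: [0.6, -0.3, 0.2]
opening: 0.0597
tcp_pos: [0.5302, 0.053, 0.2071]
wrist_force: [-0.1, -0.3, -0.3]
opening: 0.0599
```

View pics/top1.png

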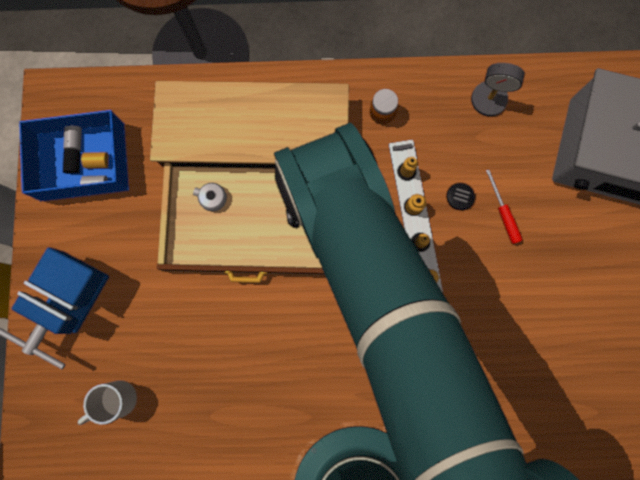

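View pics/scene1.png

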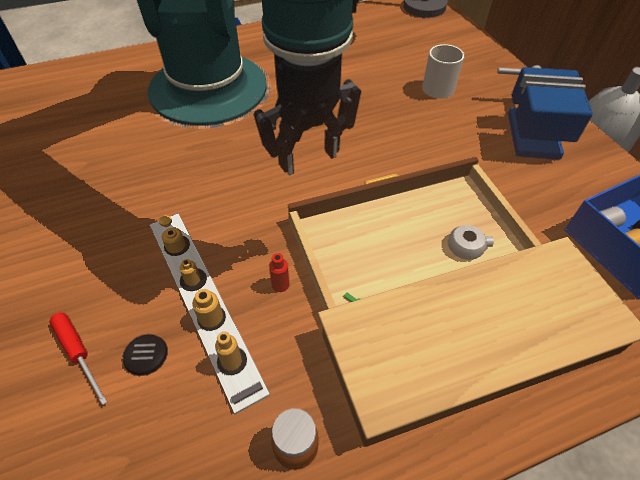

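```bash
for i in 1 2; do python3 -m handwheel '[{"linear":[0,-0.4,0],"rot":[0,0,0],"hand":0.4},{"linear":[-0.2,-1,0],"rot":[0,0,0],"hand":0.4},{"linear":[-0.2,-1,0],"rot":[0,0,0],"hand":0.4}]' | sed -n 2p; done
python3 - <<'E'
from h import *
from cell import optics
marks=[(.4388,-.1606),(.5182,-.1496),(.5975,-.1385),(.6765,-.1276)]
H=[.046,.060,.074,.088]
for n in("top","scene"):
    par=optics.camera_params(n); p,d=optics.camera(n); cv2.imwrite(f"pics/{n}2.png",p[:,:,::-1]); np.savez(f"pics/{n}2.npz",p=p,d=d,**par)
    P=cloud(par,d)
    for (x,y),h in zip(marks,H):
        m=(np.hypot(P[...,0]-x,P[...,1]-y)<.03)&(abs(P[...,2]-h)<.006)
        b=(np.hypot(P[...,0]-x,P[...,1]-y)<.035)&(P[...,2]>.016)
        Q=P[m]; print(n,h,"n",m.sum(),"bbox mid",((Q.min(0)+Q.max(0))/2).round(4) if len(Q) else 0,"mean",Q.mean(0).round(4) if len(Q) else 0,"target",x,y)
p=np.load("pics/top2.npz")["p"]
cv2.imwrite("pics/crop3.png",cv2.resize(p[130:320,380:460],None,fx=3,fy=3,interpolation=cv2.INTER_CUBIC)[:,:,::-1])
p=np.load("pics/scene2.npz")["p"]
cv2.imwrite("pics/crop4.png",cv2.resize(p[210:410,140:280],None,fx=3,fy=3,interpolation=cv2.INTER_CUBIC)[:,:,::-1])
E
```

```text
tcp_pos: [0.4952, 0.1534, 0.2079]
tcp_pos: [0.4615, 0.2496, 0.2079]
top 0.046 n 177 bbox mid [ 0.4393 -0.1625  0.0459] mean [ 0.4392 -0.1623  0.0442] target 0.4388 -0.1606
top 0.06 n 43 bbox mid [ 0.5161 -0.1487  0.0597] mean [ 0.5174 -0.1504  0.0599] target 0.5182 -0.1496
top 0.074 n 107 bbox mid [ 0.5955 -0.1392  0.0739] mean [ 0.5952 -0.1392  0.0744] target 0.5975 -0.1385
top 0.088 n 63 bbox mid [ 0.677  -0.1279  0.0884] mean [ 0.6769 -0.128   0.0884] target 0.6765 -0.1276
scene 0.046 n 220 bbox mid [ 0.4402 -0.1628  0.0445] mean [ 0.4421 -0.1624  0.0434] target 0.4388 -0.1606
scene 0.06 n 70 bbox mid [ 0.518  -0.1507  0.0581] mean [ 0.5199 -0.1506  0.0591] target 0.5182 -0.1496
scene 0.074 n 218 bbox mid [ 0.5956 -0.1391  0.073 ] mean [ 0.5974 -0.1392  0.074 ] target 0.5975 -0.1385
scene 0.088 n 154 bbox mid [ 0.6777 -0.128   0.0868] mean [ 0.6786 -0.1281  0.088 ] target 0.6765 -0.1276
```

View pics/crop3.png

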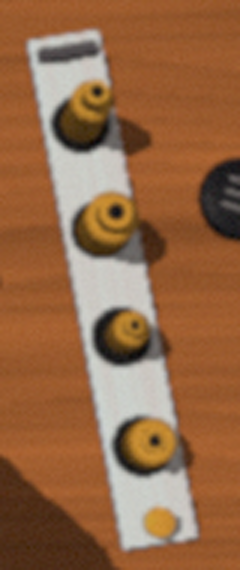

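View pics/crop4.png

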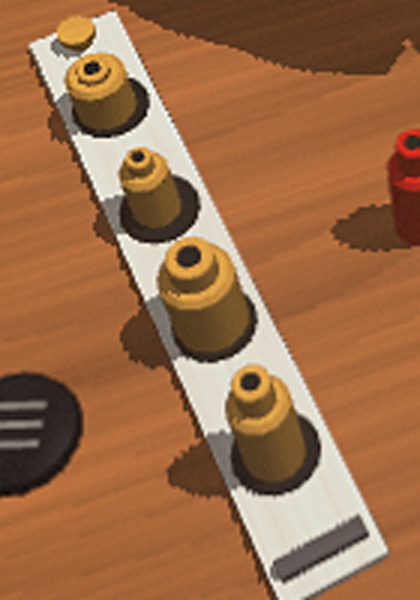

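```bash
python3 -c "
from cell import job,arm
print(arm.get_obs()['clock']); print(job.close_job())"
```

```text
36.325
the job is handed in; nothing more can be done
None
```

All four bronze fittings now stand upright, nozzle up, on the marks. From the brass knob outward they run squat (36 mm), slim (50 mm), stout (64 mm) and tall (78 mm). I handed the job in at 36.3 s, with the gripper open and about 0.2 m above the bench, well away from the rail.

**Final checks:** The last top and scene pictures show all four upright and in the right order. The nozzle tops read at the expected heights. The chrome second-stage body and the red look-alike did not appear to have moved.

**Centring:** The top view puts every fitting within about 2 mm of its mark centre. The squat sits about 2 mm to the side of its mark, and the stout about 2 mm towards the knob. The two cameras disagree by 1–3 mm, about the calibration error. The wrist camera had put the stout nearly 3 mm off. I judged that close enough and did not re-place either one.

**Other readings that were off:**
- I pressed the squat onto its mark a little too hard: the wrist force reached about 39 N before I backed off and released. The limit is 120 N.
- The grip opening read 1–2 mm below the true barrel diameters throughout, but every hold was secure.

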